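Set the stock tags to match the bins

ROBOT

A 7-joint arm with a two-finger parallel gripper is mounted at the origin on a cart in front of the work surface, level with it; the furniture and walls round the work are solid. World frame = base frame: x ahead of the robot, y to its left, z up, the work surface at z = 0. Lengths are in mm, angles in rad, forces in N, time in s.
With the tool pointing down it reaches from about 400 to 750 mm from the base axis. Payload 19.5 kg.
Tool frame: the origin (TCP) lies midway between the tips of the shut fingers; the grasp point (between the pads) lies manip.grip_depth behind it (manip.grip_depth is the distance from the TCP to the grasp point, in mm); z points along the fingers, x is the direction in which the jaws open and shut, and the axes are right-handed (so a half turn about z gives the same grasp; the last joint's range is limited). The gripper opens to 85 mm and grips with 20 to 120 N. Pads are 22 mm wide; open, the fingers measure 114 mm over their backs; the gripper's body (76 mm by 85 mm) begins 54 mm behind the grasp point. The pads swing forward as they close: fully open they stand 13 mm farther back than shut.
Start: joints at [1.186, 0.707, -0.028, 1.485, 0.022, 0.951, -0.075], TCP at [193.264, -541.52, 231.268] pointing down, gripper open.
Joint ranges: [-2.71, 2.71], [-0.32, 2.16], [-1.57, 1.52], [0, 2.45], [-1.46, 4.6], [0, 2.02], [-2.83, 2.83]. Speed limits (rad/s): [1.89, 1.89, 2.57, 2.57, 3.01, 3.01, 3.01].

INTERFACE

Orientations are given as a 3x3 rotation matrix whose columns are the frame's x, y, z axes.
In Python, from workcell import manip gives the robot as it stands.
- The arm moves only by the tool carry_out, never from a script. Its argument "commands" is a list of rows, each a list of 2 entries, a list of its own where there are three numbers: the shift along the world's x, y, z in m, then the turn about the world's z in rad. In form: [[[x, y, z], spin], ...]. A call has 1 to 8 rows; each row is the pose to reach, as a shift and turn from the pose commanded when the call began; what a row does not reach only later rows make up. A row lasts 1/12 s, in which the tool goes at most 41.7 mm and 7.16 degrees, less where a joint would pass 70% of its speed; a pose out of reach is approached as far as the arm can. A call with a gripper value outside its range is refused whole. "gripper" is the closure, from 0 (fully open) to 1 (shut), set as the call begins (left out, the last holds). The fingers move at their own pace and stop on an object; "newtons" is the grip in N (left out, the last holds). Time passes only in rows, so rows that repeat a pose let the fingers close. It gives the time, the measured TCP pose, the force and the opening at its end, in the units of the state.
- manip.sense(): the state, without advancing time (a new reading comes with each control period).
- manip.camera(name): name is "scene" or "top" or "wrist"; returns the picture (384x512x3 uint8, red, green, blue); there is no depth.
- manip.calibration(name): a dict with "camera_matrix" (3x3 intrinsics, pixels), "pose" (4x4, takes a point from camera to world coordinates). Camera axes: x right, y up, looking along -z (the intrinsics and any distortion apply to the point x, -y, -z); pixel columns grow to the right and rows downward; lengths in mm; the calibration is good to about 2 mm. A picture is of the moment at which its call begins: read the wrist's pose just before it. calibration takes no time and is no camera call; for the wrist camera it gives the pose at the moment of the call.
- manip.close_job(): hands the job in, once; it reports no verdict.
The state is a dict: "time": time; "q": joint angles; "qd": joint speeds; "tau": joint torques, N m; "ee_pos": TCP position; "tool_rot": TCP orientation; "contact_force": force on the tool from outside, world axes, zero at the start; "moment": the same for the moment, N m; "gripper_width": opening from 0.0 (shut) to 1.0 (fully open).
Only numpy, scipy, OpenCV 4.12 (cv2) and the standard library are available. Lean on these libraries where they do the work, as an engineer would, in place of code of your own. Each camera call takes 0.05 s, during which the arm holds its last target.

TASK

Check the three vial bins on the stock board and flip the hinged tags that are wrong, so that every full bin's tag leans back toward its bin showing the round disc, and the tag of any bin that is not full leans forward, away from its bin, showing the straight bar. Push the tags over gently with the closed fingertips; do not pinch them, and leave the bins and the things standing about where they are.

Things in the scene. Friction and masses are not known exactly. Their poses are not given: they have to be found in the camera images.
- post_a: Grey tag bracket fixed on the stock board, 40 x 54 mm base, two side cheeks 33 mm high, the tag hinged between them. Origin: middle of its underside, on the board's top, 8 mm above the worktop. x points level to its own bin, bin_a (middle 134 to 138 mm away along +x, within 3 mm sideways); y lies along the hinge pin, z up. The three brackets stand 82 mm apart along y, in any order.
- hinge_a (a point): Middle of the hinge pin of tag_a, 24 mm above the bracket's underside, 32 mm above the worktop; axes as the bracket's. It swings freely: pushed past upright it falls over by itself. A closed fingertip set down beyond the free edge and moved level across the pin, its end 27 mm above the pin, carries it over; stop with its leading side 10 to 18 mm past the pin (from 25 on it jams the tag on its stop). 60 mm lie free between tag edge and bin.
- tag_a (a joint): Status tag, white plate 40 mm wide, 4 thick, 60 long from the pin, 30 g. 0 = upright; rests on stops at +0.80 rad (leans toward its bin, bracket +x, shows the raised round disc, 24 mm: full) or -0.80 (leans away from its bin, shows the raised straight bar, 30 x 8 mm: not full). At rest its free edge lies 43 mm out from the pin, 42 mm above it.
- bin_a: Small loose grey stock bin, open on top, 60 x 60 x 34 mm, standing on the board behind tag_a; it is FULL: four capped glass vials stand in it, two by two, leaving no room; vial tops 55 mm above its underside. About 0.4 kg. Origin: middle of its underside; z up.
- post_b: Grey tag bracket fixed on the stock board, 40 x 54 mm base, two side cheeks 33 mm high, the tag hinged between them. Origin: middle of its underside, on the board's top, 8 mm above the worktop. x points level to its own bin, bin_b (middle 134 to 138 mm away along +x, within 3 mm sideways); y lies along the hinge pin, z up. The three brackets stand 82 mm apart along y, in any order.
- hinge_b (a point): Middle of the hinge pin of tag_b, 24 mm above the bracket's underside, 32 mm above the worktop; axes as the bracket's. It swings freely: pushed past upright it falls over by itself. A closed fingertip set down beyond the free edge and moved level across the pin, its end 27 mm above the pin, carries it over; stop with its leading side 10 to 18 mm past the pin (from 25 on it jams the tag on its stop). 60 mm lie free between tag edge and bin.
- tag_b (a joint): Status tag, white plate 40 mm wide, 4 thick, 60 long from the pin, 30 g. 0 = upright; rests on stops at +0.80 rad (leans toward its bin, bracket +x, shows the raised round disc, 24 mm: full) or -0.80 (leans away from its bin, shows the raised straight bar, 30 x 8 mm: not full). At rest its free edge lies 43 mm out from the pin, 42 mm above it.
- bin_b: Small loose grey stock bin, open on top, 60 x 60 x 34 mm, standing on the board behind tag_b; it is NOT full: a single capped glass vial stands in one corner, the rest is empty; vial tops 55 mm above its underside. About 0.4 kg. Origin: middle of its underside; z up.
- post_c: Grey tag bracket fixed on the stock board, 40 x 54 mm base, two side cheeks 33 mm high, the tag hinged between them. Origin: middle of its underside, on the board's top, 8 mm above the worktop. x points level to its own bin, bin_c (middle 134 to 138 mm away along +x, within 3 mm sideways); y lies along the hinge pin, z up. The three brackets stand 82 mm apart along y, in any order.
- hinge_c (a point): Middle of the hinge pin of tag_c, 24 mm above the bracket's underside, 32 mm above the worktop; axes as the bracket's. It swings freely: pushed past upright it falls over by itself. A closed fingertip set down beyond the free edge and moved level across the pin, its end 27 mm above the pin, carries it over; stop with its leading side 10 to 18 mm past the pin (from 25 on it jams the tag on its stop). 60 mm lie free between tag edge and bin.
- tag_c (a joint): Status tag, white plate 40 mm wide, 4 thick, 60 long from the pin, 30 g. 0 = upright; rests on stops at +0.80 rad (leans toward its bin, bracket +x, shows the raised round disc, 24 mm: full) or -0.80 (leans away from its bin, shows the raised straight bar, 30 x 8 mm: not full). At rest its free edge lies 43 mm out from the pin, 42 mm above it.
- bin_c: Small loose grey stock bin, open on top, 60 x 60 x 34 mm, standing on the board behind tag_c; it is FULL: four capped glass vials stand in it, two by two, leaving no room; vial tops 55 mm above its underside. About 0.4 kg. Origin: middle of its underside; z up.
- board: Grey stock board fixed on the worktop, 220 (x) x 250 (y) x 8 mm, with a 12 mm high aluminium lip along its far edge. Origin: middle of its underside; x points from the tags to the bins.
- amber_jar: Bystander: loose amber jar with black cap, 56 mm across, 75 mm high, beside the board's right end. Origin: middle of its underside.
- stopper: Bystander: loose black rubber stopper, 33 mm across, 28 mm high, on the worktop to the right. Origin: middle of its underside.
- slide_box: Bystander: loose white slide box, 30 x 82 x 28 mm, lying on the worktop. Origin: middle of its underside.

How it is judged (in metres and radians):
At the end, for the whole second after the job is handed in: The tags of both full bins (tag_a, tag_c) rest leaning toward their bins (joint above 0.6 rad) and the tag of the bin with one vial (tag_b) rests leaning away from it (joint below -0.6 rad); the bins stand still within 12 mm of where they were (value of joint each of tag_a, tag_c above 0.6 rad and value of joint tag_b below -0.6 rad and linear speed of each of bin_a, bin_b, bin_c below 0.01 m/s and not (distance of bin_a from where it was at the start of the episode above 0.012 m) and not (distance of bin_b from where it was at the start of the episode above 0.012 m) and not (distance of bin_c from where it was at the start of the episode above 0.012 m)); the robot touches nothing.
It fails at once if a bin is shoved or lifted (moved more than 12 mm) (distance of any of bin_a, bin_b, bin_c from where it was at the start of the episode above 0.012 m).
It fails at once if a bystander (jar, stopper, slide box) is moved more than 12 mm (distance of any of amber_jar, stopper, slide_box from where it was at the start of the episode above 0.012 m).
It fails at once if a tag is pinched or pushed roughly (more than 15 N between the fingers and a tag) (contact force between the fingers and tag_a above 15 N or contact force between the fingers and tag_b above 15 N or contact force between the fingers and tag_c above 15 N).
It also fails if it takes over 38 s, if anything falls off the work surface, if the arm or the gripper's body presses on something with over 40 N, if the wrist force passes 120 N, or if a joint passes its speed limit or range.

## Working session

There is one attempt and no reset: what is moved stays moved. The work goes in short steps, Python scripts to look and compute and a tool call to move; the robot and the scene stay as the last step left them, time stands still between calls to the robot, and variables do not carry over. Pictures are saved under pics/ and viewed, and the job is handed in when it is done.

Besides the shell and the picture viewer there is one more tool, called after ">>>" by a JSON object that holds its "api" and its "payload", one argument or row to a line. carry_out: Moves the arm, as the interface text tells. Its arguments: {"type":"object","properties":{"commands":{"type":"array","items":{"type":"array"}},"gripper":{"type":"number"},"newtons":{"type":"number"}},"required":["commands"]}

```bash
ls; mkdir -p pics
python3 - <<'E'
from workcell import manip
import cv2,numpy as np
s=manip.sense();print(s['time'],s['ee_pos'],s['tool_rot'],s['gripper_width'],manip.grip_depth)
for n in ('scene','top'):
    c=manip.calibration(n);print(n,np.round(c['camera_matrix'],1).tolist(),np.round(c['pose'],3).tolist(),[k for k in c])
    cv2.imwrite(f'pics/{n}0.png',manip.camera(n)[:,:,::-1])
E
```

```text
pics
0.0 [ 193.18931026 -541.30196016  230.82434302] [[ 3.36140485e-01 -9.41811764e-01 -4.18996533e-04]
 [-9.41811198e-01 -3.36140743e-01  1.03311429e-03]
 [-1.11384100e-03  4.73440864e-05 -9.99999379e-01]] 0.9974405996887447 18.700000000000003
scene [[355.6, 0.0, 260.5], [0.0, 355.6, 195.3], [0.0, 0.0, 1.0]] [[-0.762, 0.328, -0.559, 30.988], [-0.648, -0.405, 0.645, 605.103], [-0.015, 0.853, 0.521, 513.73], [0.0, 0.0, 0.0, 1.0]] ['camera_matrix', 'pose']
top [[459.2, 0.0, 260.2], [0.0, 459.2, 187.9], [0.0, 0.0, 1.0]] [[0.009, 0.985, -0.174, 328.282], [-1.0, 0.007, -0.014, 49.044], [-0.013, 0.174, 0.985, 1049.098], [0.0, 0.0, 0.0, 1.0]] ['camera_matrix', 'pose']
```

View pics/top0.png

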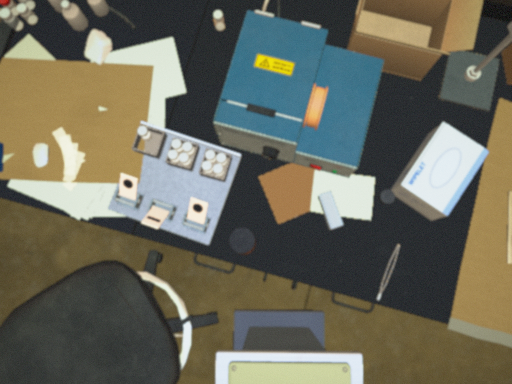

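View pics/scene0.png

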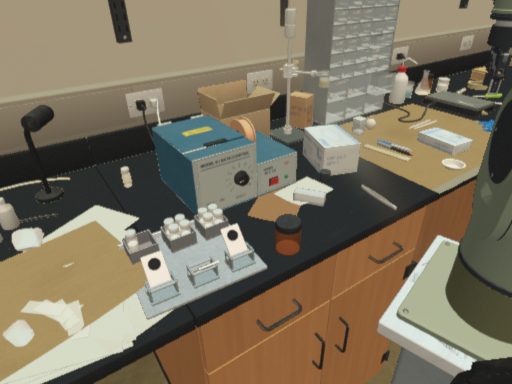

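The left bin (image-left) has one vial and its tag shows the disc, which is wrong. The middle bin is full and its tag seems to lean forward, also wrong. The right bin is full and shows the disc. I'll zoom in to check this and measure.

Run:
```python
import cv2,numpy as np
t=cv2.imread('pics/top0.png')[110:260,95:255];s=cv2.imread('pics/scene0.png')[190:320,105:275]
cv2.imwrite('pics/t0z.png',cv2.resize(t,None,fx=4,fy=4,interpolation=cv2.INTER_CUBIC))
cv2.imwrite('pics/s0z.png',cv2.resize(s,None,fx=4.5,fy=4.5,interpolation=cv2.INTER_CUBIC))
```

```text
(no output)
```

View pics/t0z.png

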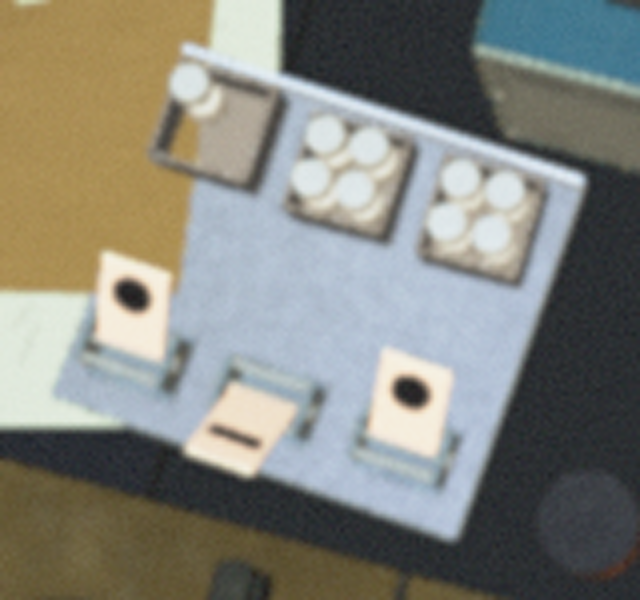

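View pics/s0z.png

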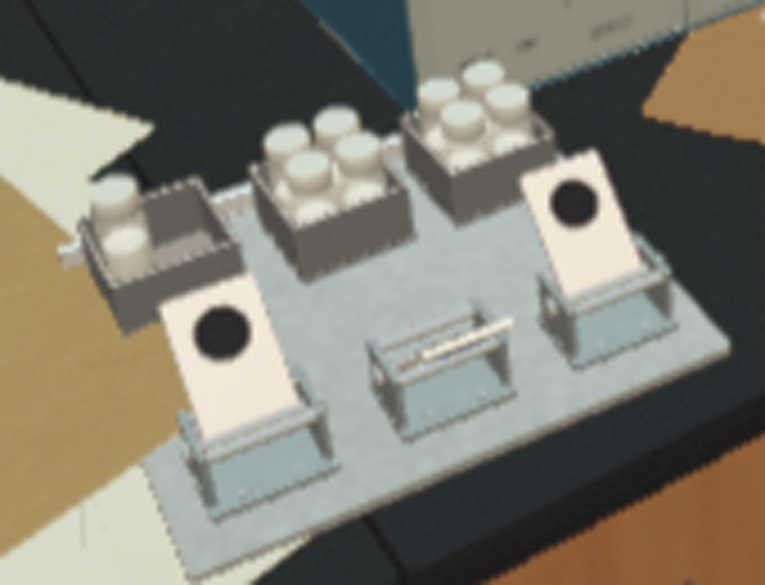

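Confirmed. In the full top image, the left tag (disc, near px 128,186) and the middle tag (bar, near px 155,215) must flip, and the right tag (near 197,211) is correct. Next I'll measure the geometry.

```bash
cat > h.py <<'E'
import numpy as np,cv2
from workcell import manip
def ray(c,uv):
    K=np.array(c['camera_matrix']);P=np.array(c['pose'])
    d=np.linalg.inv(K)@np.array([uv[0],uv[1],1.]);d=np.array([d[0],-d[1],-d[2]])
    return P[:3,3],P[:3,:3]@d
def onz(c,uv,z):
    o,d=ray(c,uv);return o+d*(z-o[2])/d[2]
def proj(c,p):
    P=np.array(c['pose']);q=P[:3,:3].T@(np.array(p)-P[:3,3]);q=np.array([q[0],-q[1],-q[2]])
    k=np.array(c['camera_matrix'])@q;return k[:2]/k[2]
E
python3 - <<'E'
from h import *
c=manip.calibration('top')
z=lambda a,b:((a+.5)/4+95-.5,(b+.5)/4+110-.5)
R=onz(c,z(458,540),8);RF=onz(c,z(583,185),20);L=onz(c,z(186,48),20)
print('board right front',R,'far right',RF,'far left',L)
ax=RF-R;ax2=RF-L
print(np.linalg.norm(ax[:2]),np.degrees(np.arctan2(ax[1],ax[0])),np.linalg.norm(ax2[:2]),np.degrees(np.arctan2(ax2[1],ax2[0])))
im=cv2.imread('pics/top0.png');hsv=cv2.cvtColor(im,cv2.COLOR_BGR2HSV)
for n,(x0,y0,x1,y1) in dict(left=(116,170,140,202),mid=(138,202,172,232),right=(185,194,210,226)).items():
    r=im[y0:y1,x0:x1].astype(int);m=((r[:,:,2]>195)&(r[:,:,2]-r[:,:,0]>8)).astype(np.uint8)
    m=cv2.morphologyEx(m,cv2.MORPH_CLOSE,np.ones((7,7)))
    cn=max(cv2.findContours(m,0,1)[0],key=cv2.contourArea)
    q=cv2.boxPoints(cv2.minAreaRect(cn))+[x0,y0];e=cv2.approxPolyDP(cn,3,True)[:,0]+[x0,y0]
    print(n,m.sum(),np.round(q,1).tolist(),e.tolist())
# manual free-edge corners
for n,a,b in(('left',(103,251),(172,270)),('mid',(184,454),(251,475)),('right',(382,347),(453,376))):
    A=onz(c,z(*a),74);B=onz(c,z(*b),74);d=B-A
    print(n,'edge mid',((A+B)/2).round(1),np.linalg.norm(d),np.degrees(np.arctan2(d[1],d[0])))
# bins rim z=42
for n,q in dict(l=[(178,68),(283,93),(258,190),(152,157)],m=[(313,112),(413,140),(388,240),(286,207)],r=[(445,155),(546,183),(520,283),(419,250)]).items():
    P=np.array([onz(c,z(*p),42) for p in q]);print(n,P.mean(0).round(1))
# vial caps
print('jar cap',onz(c,z(583,522),75))
E
```

```text
board right front [381.35363828 178.00410657   8.        ] far right [584.6842437  110.23126414  20.        ] far left [665.731464   344.36276802  20.        ]
214.32800393884762 -18.43392778054177 247.76241245126783 -109.09386344270952
left 562 [[116.0, 170.0], [139.0, 170.0], [139.0, 201.0], [116.0, 201.0]] [[120, 170], [116, 194], [135, 201], [139, 177]]
mid 395 [[140.2, 221.7], [156.4, 200.1], [172.0, 211.7], [155.8, 233.3]] [[152, 206], [142, 223], [157, 231], [171, 211]]
right 481 [[181.2, 218.9], [190.4, 194.9], [212.4, 203.3], [203.1, 227.3]] [[191, 198], [185, 218], [204, 225], [209, 202]]
left edge mid [527.5 348.8  74. ] 39.64997577905638 -105.0335642921315
mid edge mid [416.9 299.4  74. ] 37.999548277235185 -106.67278928529602
right edge mid [473.1 194.4  74. ] 41.71863074847747 -111.756906627666
l [611.9 317.4  42. ]
m [584.5 240.9  42. ]
r [560.  165.2  42. ]
jar cap [387.96727462 103.85277182  75.        ]
```

Run:
```python
from h import *
cs=manip.calibration('scene');ct=manip.calibration('top')
y=np.radians(-19);u=np.array([np.cos(y),np.sin(y),0]);v=np.array([-np.sin(y),np.cos(y),0])
pins=dict(left=(486.8,362.6,32),mid=(457.6,285.6,32),right=(432.4,208.2,32));sg=dict(left=1,mid=-1,right=1)
s=cv2.imread('pics/scene0.png')[190:320,105:275];s=cv2.resize(s,None,fx=4.5,fy=4.5)
t=cv2.imread('pics/top0.png')[110:260,95:255];t=cv2.resize(t,None,fx=4,fy=4)
for n,p in pins.items():
    p=np.array(p);e=p+sg[n]*43*u+[0,0,42]
    for im,c,o,f in((s,cs,(105,190),4.5),(t,ct,(95,110),4)):
        for a,b,col in((p-27*v,p+27*v,(0,0,255)),(e-20*v,e+20*v,(0,255,0)),(p-sg[n]*0+110*u*1.0-30*v+[0,0,-24],p+110*u+30*v-[0,0,24],(255,0,0))):
            A,B=[tuple(np.int32(np.round((proj(c,x)-o+.5)*f))) for x in(a,b)]
            cv2.line(im,tuple(map(int,A)),tuple(map(int,B)),col,1)
cv2.imwrite('pics/so.png',s);cv2.imwrite('pics/to.png',t)
# device corners (height guess 0/150/200)
for px in((215,140),(215,125),(293,163),(360,172),(383,60)):
    print(px,onz(ct,px,0).round(),onz(ct,px,150).round())
```

```text
(215, 140) [628. 172.   0.] [585. 155. 150.]
(215, 125) [665. 173.   0.] [617. 155. 150.]
(293, 163) [573. -12.   0.] [538.  -3. 150.]
(360, 172) [ 553. -168.    0.] [ 521. -137.  150.]
(383, 60) [ 832. -232.    0.] [ 760. -191.  150.]
```

View pics/so.png

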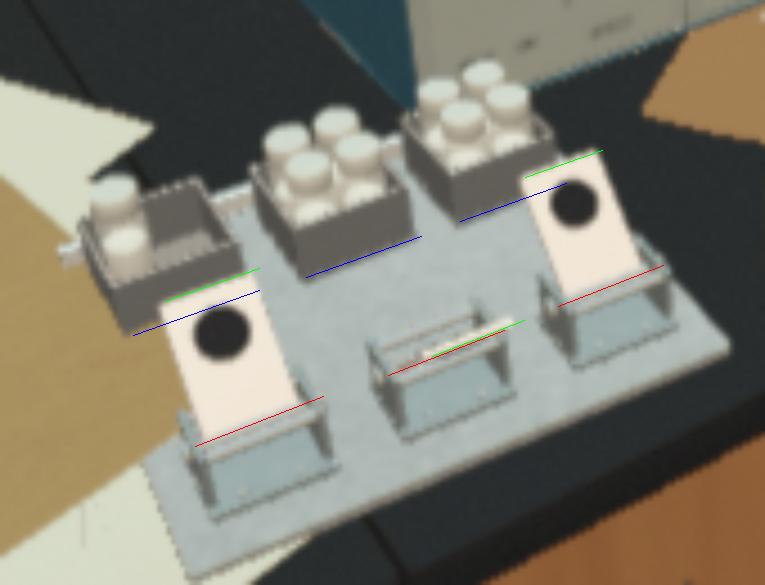

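View pics/to.png

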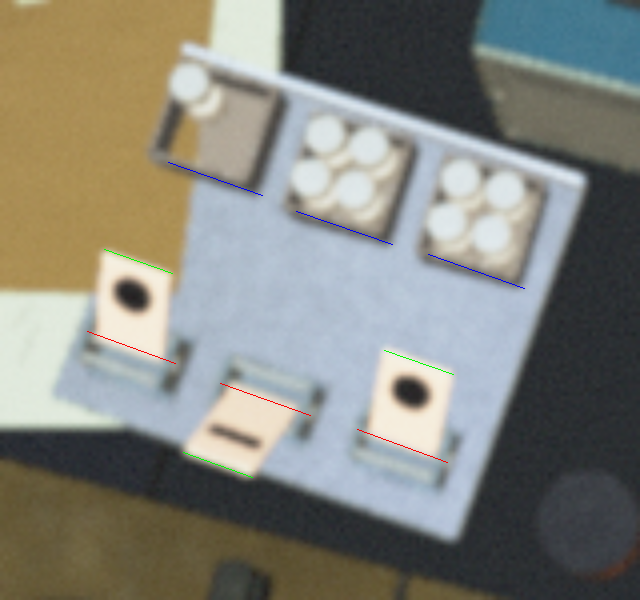

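>>> {"api": "carry_out", "payload": {
  "commands": [
    [[0.025,0.0215,0.0],0.077],
    [[0.05,0.043,0.0],0.154],
    [[0.075,0.0645,0.0],0.231],
    [[0.1,0.086,0.0],0.308],
    [[0.125,0.1075,0.0],0.385],
    [[0.15,0.129,0.0],0.462],
    [[0.175,0.1505,0.0],0.539],
    [[0.2,0.172,0.0],0.616]
  ],
  "gripper": 1,
  "newtons": 20
}}

```text
time: 0.77
ee_pos: [394.2, -368.2, 231.1]
tool_rot: [[0.821, -0.571, -0.0], [-0.571, -0.821, 0.0], [-0.0, 0.0, -1.0]]
contact_force: [-0.2, -1.2, -0.2]
gripper_width: -0.001
```

>>> {"api": "carry_out", "payload": {
  "commands": [
    [[0.0125,0.0285,0.0],0.077],
    [[0.025,0.057,0.0],0.154],
    [[0.0375,0.0855,0.0],0.231],
    [[0.05,0.114,0.0],0.308],
    [[0.0625,0.1425,0.0],0.385],
    [[0.075,0.171,0.0],0.462],
    [[0.0875,0.1995,0.0],0.539],
    [[0.1,0.228,0.0],0.616]
  ]
}}

```text
time: 1.43
ee_pos: [493.6, -140.1, 231.2]
tool_rot: [[1.0, 0.008, -0.0], [0.008, -1.0, 0.0], [-0.0, -0.0, -1.0]]
contact_force: [0.5, 0.2, -0.2]
gripper_width: 0.001
```

>>> {"api": "carry_out", "payload": {
  "commands": [
    [[0.0,0.03,0.0],0.077],
    [[0.0,0.06,0.0],0.154],
    [[0.0,0.09,0.0],0.231],
    [[0.0,0.12,0.0],0.308],
    [[0.0,0.15,0.0],0.385],
    [[0.0,0.18,0.0],0.462],
    [[0.0,0.21,0.0],0.539],
    [[0.0,0.239,0.0],0.616]
  ]
}}

```text
time: 2.1
ee_pos: [492.9, 99.0, 231.2]
tool_rot: [[0.812, 0.584, -0.0], [0.584, -0.812, -0.0], [-0.0, -0.0, -1.0]]
contact_force: [1.4, 0.3, -0.3]
gripper_width: -0.001
```

>>> {"api": "carry_out", "payload": {
  "commands": [
    [[-0.013,0.0265,0.0],0.077],
    [[-0.026,0.053,0.0],0.154],
    [[-0.039,0.0795,0.0],0.231],
    [[-0.052,0.106,0.0],0.308],
    [[-0.065,0.1325,0.0],0.385],
    [[-0.078,0.159,0.0],0.462],
    [[-0.091,0.1855,0.0],0.539],
    [[-0.104,0.211,0.0],0.616]
  ]
}}

```text
time: 2.77
ee_pos: [388.4, 309.7, 231.2]
tool_rot: [[0.325, 0.946, -0.0], [0.946, -0.325, -0.0], [-0.0, -0.0, -1.0]]
contact_force: [0.9, -0.0, 0.1]
gripper_width: -0.004
```

Run:
```python
from h import *
cw=manip.calibration('wrist');im=manip.camera('wrist')[:,:,::-1].copy()
y=np.radians(-19);u=np.array([np.cos(y),np.sin(y),0]);v=np.array([-np.sin(y),np.cos(y),0])
pins=dict(left=(486.8,362.6,32),mid=(457.6,285.6,32),right=(432.4,208.2,32));sg=dict(left=1,mid=-1,right=1)
cv2.imwrite('pics/w1.png',im)
for n,p in pins.items():
    p=np.array(p);e=p+sg[n]*43*u+[0,0,42]
    for a,b,col in((p-27*v,p+27*v,(0,0,255)),(e-20*v,e+20*v,(0,255,0))):
        A,B=[tuple(map(int,np.round(proj(cw,x)))) for x in(a,b)];print(n,A,B)
        cv2.line(im,A,B,col,1)
cv2.imwrite('pics/w1o.png',cv2.resize(im,None,fx=1.5,fy=1.5))
print(manip.sense()['ee_pos'])
```

```text
left (299, 229) (341, 229)
left (308, 277) (342, 277)
mid (234, 227) (276, 227)
mid (237, 205) (274, 205)
right (170, 228) (213, 228)
right (169, 276) (203, 276)
[385.43380155 314.56649646 231.45566162]
```

View pics/w1o.png

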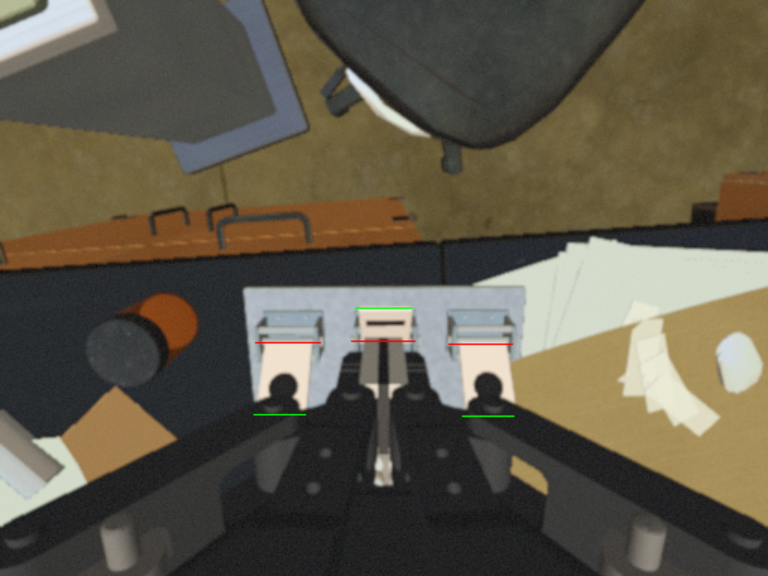

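The overlay fits the brackets and tag edges in the wrist view: the mid tag's edge projects to row 205 and lies right on the plate's rim. Next I go down beyond the middle tag's free edge.

>>> {"api": "carry_out", "payload": {
  "commands": [
    [[0.001,0.0,-0.025],0],
    [[0.002,0.0,-0.055],0],
    [[0.002,0.0,-0.085],0],
    [[0.002,0.0,-0.115],0],
    [[0.002,0.0,-0.145],0],
    [[0.002,0.0,-0.165],0],
    [[0.002,0.0,-0.172],0],
    [[0.002,0.0,-0.172],0]
  ]
}}

```text
time: 3.48
ee_pos: [390.7, 308.2, 58.2]
tool_rot: [[0.328, 0.945, -0.002], [0.945, -0.328, -0.002], [-0.002, -0.001, -1.0]]
contact_force: [0.5, -0.1, 0.2]
gripper_width: -0.004
```

Run:
```python
from h import *
im=manip.camera('scene')[150:330,80:320,::-1]
cv2.imwrite('pics/s2.png',cv2.resize(im,None,fx=3,fy=3,interpolation=cv2.INTER_CUBIC))
print(manip.sense()['ee_pos'],manip.sense()['contact_force'])
```

```text
[391.14276386 308.56571735  59.44676972] [-0.57123614  0.04959442  1.34057069]
```

View pics/s2.png

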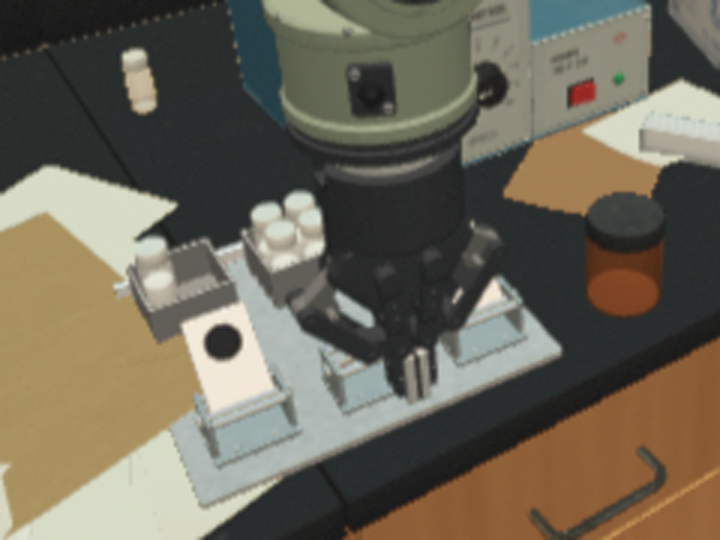

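Fingers are shut just in front of the mid tag (tip near px 415,390), clear of everything. Pushing slowly along +u.

>>> {"api": "carry_out", "payload": {
  "commands": [
    [[0.006,-0.002,0.0],0],
    [[0.012,-0.004,0.0],0],
    [[0.018,-0.006,0.0],0],
    [[0.023,-0.008,0.0],0],
    [[0.028,-0.0095,0.0],0],
    [[0.033,-0.0115,0.0],0],
    [[0.038,-0.013,0.0],0],
    [[0.043,-0.015,0.0],0]
  ]
}}

```text
time: 4.2
ee_pos: [434.8, 293.3, 59.3]
tool_rot: [[0.329, 0.944, -0.0], [0.944, -0.329, -0.0], [-0.0, -0.0, -1.0]]
contact_force: [-0.4, 0.1, -0.3]
gripper_width: 0.0
```

>>> {"api": "carry_out", "payload": {
  "commands": [
    [[0.005,-0.0015,0.0],0],
    [[0.01,-0.0035,0.0],0],
    [[0.015,-0.005,0.0],0],
    [[0.019,-0.0065,0.0],0],
    [[0.022,-0.0075,0.0],0],
    [[0.0245,-0.0085,0.0],0],
    [[0.0255,-0.0085,0.0],0],
    [[0.0255,-0.0085,0.0],0]
  ]
}}

```text
time: 4.87
ee_pos: [459.9, 285.0, 59.2]
tool_rot: [[0.329, 0.944, -0.0], [0.944, -0.329, -0.0], [-0.0, -0.0, -1.0]]
contact_force: [0.5, 0.0, -0.4]
gripper_width: -0.001
```

Run:
```python
from h import *
im=manip.camera('scene')[150:330,80:320,::-1]
cv2.imwrite('pics/s3.png',cv2.resize(im,None,fx=3,fy=3,interpolation=cv2.INTER_CUBIC))
print(manip.sense()['ee_pos'],manip.sense()['contact_force'])
```

```text
[459.67721641 285.08325187  59.25013324] [ 0.33190238  0.29402707 -1.04785755]
```

View pics/s3.png

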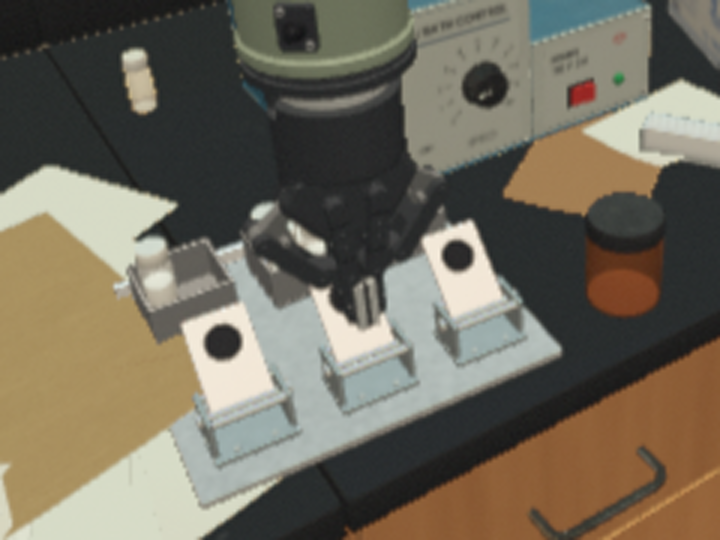

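Mid tag now leans toward its bin and shows the plate behind the fingers (px 350,320). Going up, then over to beyond the left tag.

>>> {"api": "carry_out", "payload": {
  "commands": [
    [[-0.005,0.002,0.02],0],
    [[-0.005,0.002,0.05],0],
    [[-0.005,0.002,0.08],0],
    [[0.0,0.005,0.1],0],
    [[0.025,0.017,0.105],0],
    [[0.05,0.03,0.105],0],
    [[0.075,0.044,0.105],0],
    [[0.093,0.055,0.105],0]
  ]
}}

```text
time: 5.58
ee_pos: [554.2, 340.5, 164.4]
tool_rot: [[0.329, 0.944, 0.0], [0.944, -0.329, 0.0], [0.0, 0.0, -1.0]]
contact_force: [-0.4, -0.8, 0.9]
gripper_width: -0.001
```

>>> {"api": "carry_out", "payload": {
  "commands": [
    [[0,0,0],0],
    [[0,0,-0.02],0],
    [[0,0,-0.045],0],
    [[0,0,-0.07],0],
    [[0,0,-0.09],0],
    [[0,0,-0.1],0],
    [[0,0,-0.105],0],
    [[0,0,-0.105],0]
  ]
}}

```text
time: 6.25
ee_pos: [552.4, 340.0, 59.0]
tool_rot: [[0.328, 0.945, -0.001], [0.945, -0.328, -0.0], [-0.001, -0.0, -1.0]]
contact_force: [-0.3, -0.4, 1.1]
gripper_width: 0.003
```

Run:
```python
from h import *
im=manip.camera('scene')[150:330,80:320,::-1]
cv2.imwrite('pics/s4.png',cv2.resize(im,None,fx=3,fy=3,interpolation=cv2.INTER_CUBIC))
print(manip.sense()['ee_pos'],manip.sense()['contact_force'])
```

```text
[552.8118531  340.23939221  59.919097  ] [ 0.83393974  0.49931373 -0.2785383 ]
```

View pics/s4.png

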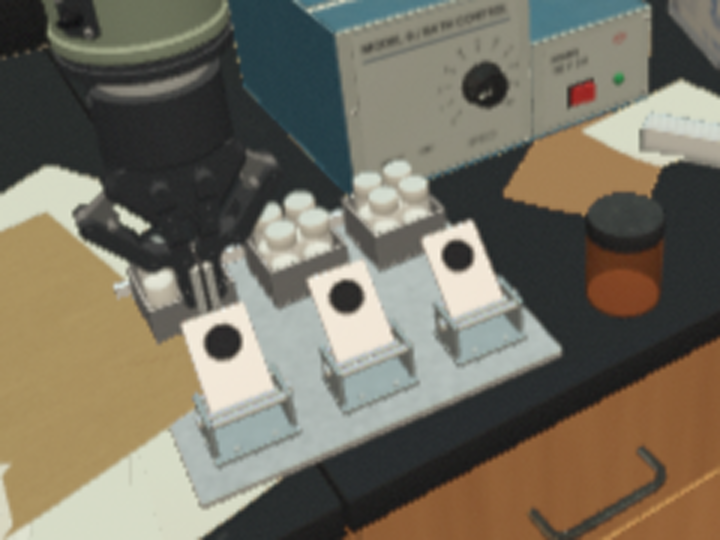

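The mid tag shows its disc. Fingers are behind the left tag's edge (px 205,290), between it and the bin. Pushing toward -u.

>>> {"api": "carry_out", "payload": {
  "commands": [
    [[-0.006,0.002,0.0],0],
    [[-0.012,0.004,0.0],0],
    [[-0.018,0.006,0.0],0],
    [[-0.023,0.008,0.0],0],
    [[-0.028,0.0095,0.0],0],
    [[-0.033,0.0115,0.0],0],
    [[-0.038,0.013,0.0],0],
    [[-0.043,0.015,0.0],0]
  ]
}}

```text
time: 6.97
ee_pos: [509.3, 355.1, 59.3]
tool_rot: [[0.329, 0.944, -0.0], [0.944, -0.329, -0.0], [-0.0, 0.0, -1.0]]
contact_force: [0.5, 1.1, 0.4]
gripper_width: 0.001
```

>>> {"api": "carry_out", "payload": {
  "commands": [
    [[-0.005,0.0015,0.0],0],
    [[-0.01,0.0035,0.0],0],
    [[-0.015,0.005,0.0],0],
    [[-0.019,0.0065,0.0],0],
    [[-0.022,0.0075,0.0],0],
    [[-0.0245,0.0085,0.0],0],
    [[-0.0255,0.0085,0.0],0],
    [[-0.0255,0.0085,0.0],0]
  ]
}}

```text
time: 7.63
ee_pos: [484.1, 363.5, 59.3]
tool_rot: [[0.328, 0.945, -0.0], [0.945, -0.328, -0.0], [-0.0, 0.0, -1.0]]
contact_force: [0.4, 0.3, 0.8]
gripper_width: -0.003
```

Run:
```python
from h import *
im=manip.camera('scene')[150:330,80:320,::-1]
cv2.imwrite('pics/s5.png',cv2.resize(im,None,fx=3,fy=3,interpolation=cv2.INTER_CUBIC))
print(manip.sense()['ee_pos'],manip.sense()['contact_force'])
```

```text
[484.32688776 363.39328033  59.24973019] [0.65564092 0.08948621 0.11528688]
```

View pics/s5.png

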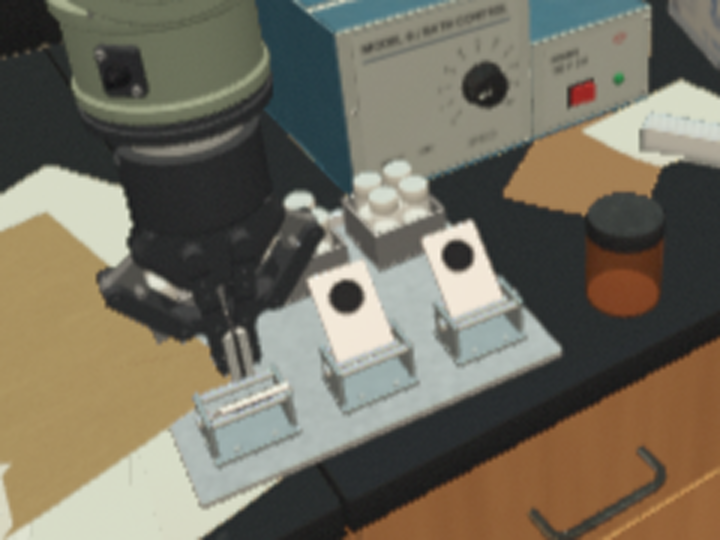

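The left tag is now down toward the front (edge near px 250,400). Lifting clear and checking.

>>> {"api": "carry_out", "payload": {
  "commands": [
    [[0.005,-0.002,0.01],0],
    [[0.008,-0.003,0.035],0],
    [[0.008,-0.003,0.065],0],
    [[0.008,-0.003,0.095],0],
    [[0.008,-0.003,0.125],0],
    [[0.008,-0.003,0.15],0],
    [[0.008,-0.003,0.17],0],
    [[0.008,-0.003,0.17],0]
  ]
}}

```text
time: 8.35
ee_pos: [493.2, 361.2, 233.1]
tool_rot: [[0.329, 0.944, 0.004], [0.944, -0.329, 0.003], [0.004, 0.003, -1.0]]
contact_force: [1.1, 0.0, -0.1]
gripper_width: -0.001
```

>>> {"api": "carry_out", "payload": {
  "commands": [
    [[0.0,-0.03,0.01],0],
    [[0.0,-0.065,0.02],0],
    [[0.0,-0.1,0.02],0],
    [[0.0,-0.135,0.02],0],
    [[0.0,-0.17,0.02],0],
    [[0.0,-0.2,0.02],0],
    [[0.0,-0.22,0.02],0],
    [[0.0,-0.22,0.02],0]
  ]
}}

```text
time: 9.02
ee_pos: [492.7, 135.8, 248.8]
tool_rot: [[0.334, 0.943, -0.0], [0.943, -0.334, -0.003], [-0.003, 0.0, -1.0]]
contact_force: [-0.1, -1.0, 0.1]
gripper_width: -0.0
```

Run:
```python
from h import *
a=manip.camera('scene')[180:330,80:320,::-1];b=manip.camera('top')[100:250,85:325,::-1]
o=cv2.imread('pics/top0.png')[100:250,85:325]
cv2.imwrite('pics/f6.png',cv2.resize(np.vstack([a,b]),None,fx=2,fy=2,interpolation=cv2.INTER_CUBIC))
print(manip.sense()['ee_pos'],manip.sense()['contact_force'],manip.sense()['time'])
c=manip.calibration('top')
```

```text
[492.4184851  140.06648768 249.10654289] [0.65143941 0.6754294  0.13636462] 9.1167
```

View pics/f6.png

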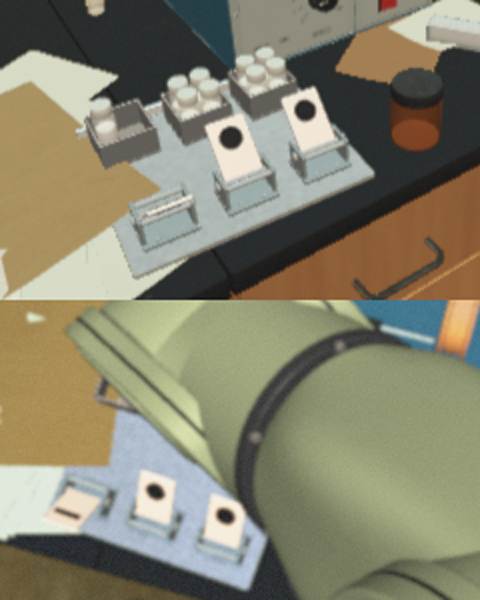

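Both views show the left tag with its bar, and the mid and right tags with their discs. I'll do a quick bin-shift check against the first picture, then hand in.

Run:
```python
from h import *
a=cv2.imread('pics/scene0.png',0).astype(np.float32);b=cv2.cvtColor(manip.camera('scene'),cv2.COLOR_RGB2GRAY).astype(np.float32)
for n,(x0,y0,x1,y1) in dict(binL=(120,226,158,258),binM=(160,212,198,252),binR=(193,202,230,240),jar=(270,212,306,256),box=(290,184,330,208)).items():
    t=a[y0+4:y1-4,x0+4:x1-4];r=cv2.matchTemplate(b[y0-4:y1+4,x0-4:x1+4],t,cv2.TM_CCOEFF_NORMED);m=cv2.minMaxLoc(r);print(n,round(m[1],3),np.array(m[3])-8)
s=manip.sense();print(s['time'],s['ee_pos'],np.abs(s['qd']).max())
manip.close_job()
```

```text
binL 0.991 [0 0]
binM 0.783 [0 0]
binR 1.0 [0 0]
jar 0.998 [0 0]
box 1.0 [0 0]
9.1667 [492.29411049 140.99350316 249.1438622 ] 0.022819433931546357
the job is handed in; nothing more can be done
```

I flipped the two wrong tags with the closed fingertips, and the job is handed in at about 9.2 s.

- **Middle tag (full bin):** it was showing the bar and now leans toward its bin, showing the disc.
- **Left tag (single-vial bin):** it was showing the disc and now leans away from its bin, showing the bar.
- **Right tag (full bin):** it was already correct, so I left it alone.

**Tag and force checks:** the last scene and top pictures showed all three tags in the right state. The wrist force stayed around 1 N in every reading, and the arm ended clear of everything.

**Position check:** comparing the scene picture with the first one showed no pixel shift for the bins, the jar or the slide box. The match for the middle bin was weaker (0.78), probably because its tag now covers part of it. I did not compare the stopper separately, but the arm stayed well above the worktop there.

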